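# Shut the driver guard and counter-hold the hidden bolt head

## Task

On the small assembly fixture a nut driver is slowly dragging a bolt round. Push the driver's blue guard door shut until it clicks onto its catch, then reach down through the narrow gap between the steel bracket and the grey rear plate, pinch the hidden brass hexagon bolt head between the fingers and keep it from turning. Finish while still gripping the bolt head, and leave the other things on the bench where they stand.

Things in the scene. Friction and masses are not known exactly. Their poses are not given: they have to be found in the camera images.
- fixture: Fixture fixed to the bench on an aluminium base 155 x 150 x 12 mm (x -90 to +65, y +-75 mm). Its x axis is the bolt's axis, pointing away from the robot; z up. Origin on the bench, below the back face of the steel bracket. In front of the bracket stands the blue driver guard: x -70 to -5 mm, 110 mm wide, clear roof with its top 115 mm above the bench; the door closes its front.
- gap (a point): Middle of the gap's mouth, 132 mm above the bench, above the bolt's axis; axes as the fixture's. Gap 46 mm along x (bracket at -23, rear plate at +23 mm), open at the top and both sides (y). Bracket: steel, 80 mm wide (y), 5 mm thick, top 132 mm above the bench. Rear plate: grey, 80 mm wide, 6 mm thick, top at 124 mm. A white spacer 14 mm across lies between bracket and bolt head.
- guard_door (a joint): Angle of the guard door (rad): 0 = shut; grows as it swings out towards the robot. It starts partly open and stays where it is left. At about 0.10 a sprung roller starts to resist (about 3 N at the free edge) and springs it back out if it is let go; past about 0.04 the roller pulls the door to 0 and keeps it there.
- door_push (a point): Point to push, on the outer face of the blue door, 80 mm from the hinge and 30 mm short of the free edge, 80 mm above the bench. Its -x axis points straight out of the door's outer face. The door is 110 mm wide, 6 mm thick, its bottom 14 mm and its top 110 mm above the bench.
- door_hinge (a point): Point on the door's upright hinge axis (left edge seen from the robot), 80 mm above the bench.
- catch_housing (a point): Centre of the black catch housing, a fixed block 24 x 14 x 30 mm (x, y, z of the fixture) beside the door's free edge, 70 to 100 mm above the bench; it reaches 12 mm in front of the shut door's outer face.
- bolt_head (a point): Centre of the brass hexagon bolt head, 23 mm behind the bracket, 105 mm above the bench. 19 mm across flats, 22 mm across corners, 16 mm long along the bolt. Its x axis is the bolt's axis (level, the fixture's x); its y axis is square to one pair of flats and turns with the bolt. The fingers go down on both sides of it (along the fixture's y).
- bolt (a joint): Angle of the bolt about the fixture's x axis (rad, right-handed). At 0 one pair of flats faces along the fixture's y (upright); the same comes back every 60 degrees. Left alone it turns steadily at +0.07 rad/s with a feeble torque (0.03 N m). It turns stiffly: a firm pinch stops it, and a pinch across its edges slowly turns it until flats lie on the fingers.
- beaker: Glass beaker, 73 mm across, 96 mm tall, loose; origin under its centre. Leave it standing where it is.
- dropper_bottle: Brown dropper bottle, 33 mm across, 102 mm tall, loose; origin under its centre. Leave it standing where it is.
- tape_roll: Roll of beige tape lying flat, 96 mm across, 25 mm tall, loose; origin under its centre. Leave it where it is.

How it is judged:
By the outcome, as a careful person would: the job done as asked, in the order asked, and still so for the second after the job is handed in, while the arm keeps its last pose, push and grip.
It also fails if it takes over 43 s, if anything falls off the work surface, if the arm or the gripper's body presses on something with over 40 N, if the wrist force passes 120 N, or if a joint passes its speed limit or range.

## Robot

A 7-joint arm with a two-finger parallel gripper is mounted at the origin on the work surface; the furniture and walls round the work are solid. World frame = base frame: x ahead of the robot, y to its left, z up, the work surface at z = 0. Lengths are in m, angles in rad, forces in N, time in s.
With the tool pointing down it reaches from about 0.35 to 0.9 m from the base axis. Payload 19.9 kg.
Tool frame: the origin (TCP) lies at the very end of the fingers, on their centre line; the grasp point (between the pads) lies 19 mm behind it; z points along the fingers, y is the line along which they close (so a half turn about z gives the same grasp; the last joint's range is limited). The gripper opens to 94 mm and grips with 3 to 60 N. Pads are 16 mm wide; open, the fingers measure 119 mm over their backs; the gripper's body (75 mm by 177 mm) begins 78 mm behind the grasp point.
Start: joints at [1.115, 0.417, -0.01, 1.614, 0.005, 1.111, -0.053], TCP at [0.251, -0.572, 0.205] pointing down, gripper open.
Joint ranges: [-2.81, 2.81], [-0.39, 2.02], [-1.27, 1.25], [0.06, 2.57], [-1.19, 4.33], [0.19, 2], [-2.82, 2.82]. Speed limits (rad/s): [1.89, 1.89, 2.39, 2.39, 3.01, 3.01, 3.01].

## Interface

Orientations are given as a unit quaternion [w, x, y, z].
In Python, from cell import ctrl gives the robot as it stands.
- The arm moves only by the tool drive_tool, never from a script. Its argument "series" is a list of rows, each a list of 7 numbers: the shift along the tool's x, y, z in m, then the turn, a rotation vector about the tool's x, y, z in degrees, then the opening in per cent of the stroke, from 0 (shut) to 100 (fully open). A call has 1 to 10 rows; each row shifts and turns the commanded pose from where the row before left it, along the tool's axes as they then stand; what a row does not reach is not made up. A row lasts 1/12 s, in which the tool goes at most 41.7 mm and 7.16 degrees, less where a joint would pass 70% of its speed; a pose out of reach is approached as far as the arm can. A call is refused whole if a number of a shift passes 0.0417 or a number of a turn 7.16, either way. A call with a gripper value outside its range is refused whole. The fingers move at their own pace and stop on an object; "newtons" is the grip in N (left out, the last holds). Time passes only in rows, so rows that do not move let the fingers close. It gives the time, the measured TCP pose, the force, the opening and the grip force at its end, in the units of the state.
- ctrl.state(): the state, without advancing time (a new reading comes with each control period).
- ctrl.read_camera(name): name is "scene" or "top"; returns (picture, depth): 384x512x3 uint8, red, green, blue; 384x512 float32, m along the optical axis (not along the pixel's ray), 0 where there is no reading.
- ctrl.camera_model(name): a dict with "K" (3x3 intrinsics, pixels), "D" ([k1, k2, p1, p2, k3] as OpenCV has them; the pictures are not rectified), "position" and "orientation" of the camera in the world. Camera axes: x right, y up, looking along -z (the intrinsics and any distortion apply to the point x, -y, -z); pixel columns grow to the right and rows downward; lengths in m; the calibration is good to about 2 mm. A picture is of the moment at which its call begins. camera_model takes no time and is no camera call.
- ctrl.hand_in(): hands the job in; it is judged then, once.
The state is a dict: "time_s": time; "joint_positions": joint angles; "dq": joint speeds; "joint_torque": joint torques, N m; "eef_pos": TCP position; "eef_rot": TCP orientation; "force": force on the tool from outside, world axes, zero at the start; "wrist_torque": the same for the moment, N m; "grip_width": finger opening in m; "gripper_force": force on a finger pad.
Only numpy, scipy, OpenCV 4.12 (cv2) and the standard library are available. Lean on these libraries where they do the work, as an engineer would, in place of code of your own. Each camera call takes 0.05 s, during which the arm holds its last target. There are 200 camera calls.

## Working session

There is one attempt and no reset: what is moved stays moved. The work goes in short steps, Python scripts to look and compute and a tool call to move; the robot and the scene stay as the last step left them, time stands still between calls to the robot, and variables do not carry over. Pictures are saved under pics/ and viewed, at most 10 in all, crops included, and the job is handed in when it is done.

Besides the shell and the picture viewer there is one more tool, called after "Call:" in YAML: its name, and indented under it one key for each argument. drive_tool: Moves the arm, as the interface text tells. Its arguments: {"type":"object","properties":{"series":{"type":"array"},"newtons":{"type":"number"}},"required":["series"]}

```bash
mkdir -p pics; ls; cat > h.py <<'E'
import numpy as np, cv2
from cell import ctrl
from scipy.spatial.transform import Rotation as R
def rot(q): return R.from_quat([q[1],q[2],q[3],q[0]]).as_matrix()
def cloud(name):
    im,d=ctrl.read_camera(name); m=ctrl.camera_model(name)
    h,w=d.shape; v,u=np.mgrid[:h,:w]
    p=cv2.undistortPoints(np.stack([u,v],-1).reshape(-1,1,2).astype(float),np.array(m['K'],float),np.array(m['D'],float)).reshape(h,w,2)
    P=np.dstack([p[...,0]*d,-p[...,1]*d,-d])@rot(m['orientation']).T+np.array(m['position'])
    P[d==0]=np.nan
    return im,d,P
E
python3 - <<'E'
from h import *
print(ctrl.state())
for n in('scene','top'):
    im,d,P=cloud(n); print(n,ctrl.camera_model(n)); cv2.imwrite(f'pics/{n}0.png',im[...,::-1]); np.savez(f'{n}0.npz',im=im,d=d,P=P)
E
```

```text
pics
{'time_s': 0.0, 'joint_positions': array([ 1.11550012,  0.41799491, -0.01034341,  1.61415176,  0.00473695,
        1.1106937 , -0.05301541]), 'dq': array([-9.76268601e-05, -7.74340273e-04,  7.13509961e-04,  3.99277659e-04,
       -7.94578314e-04,  5.45351978e-04, -2.18592202e-03]), 'joint_torque': array([ 1.30937835e-03, -8.51245451e+01,  6.39985688e-01, -4.25995946e+01,
       -4.88574011e-02,  1.86850730e-02,  8.64844742e-05]), 'eef_pos': array([ 0.25115789, -0.57191338,  0.20482147]), 'eef_rot': array([-5.85651725e-04,  9.78667910e-01,  2.05447676e-01, -1.78073169e-04]), 'force': array([ 0.44757689, -0.63775935,  0.10122279]), 'wrist_torque': array([ 0.0020324 , -0.04580352, -0.02286552]), 'gripper_force': 0.0, 'grip_width': 0.09363550983900865}
scene {'K': array([[430.87377024,   0.        , 259.08702996],
       [  0.        , 430.87377024, 187.87796807],
       [  0.        ,   0.        ,   1.        ]]), 'D': array([-0.02871873,  0.        ,  0.        ,  0.        ,  0.        ]), 'position': array([-0.19439464,  0.42374062,  1.03816635]), 'orientation': array([-0.48975994, -0.18260568,  0.29348623,  0.80041002])}
top {'K': array([[371.078364  ,   0.        , 255.58338688],
       [  0.        , 371.078364  , 191.46769556],
       [  0.        ,   0.        ,   1.        ]]), 'D': array([-0.03782724,  0.        ,  0.        ,  0.        ,  0.        ]), 'position': array([0.34923985, 0.07263648, 1.16720102]), 'orientation': array([ 0.70634781,  0.05039397, -0.03800566, -0.70504524])}
```

View pics/scene0.png

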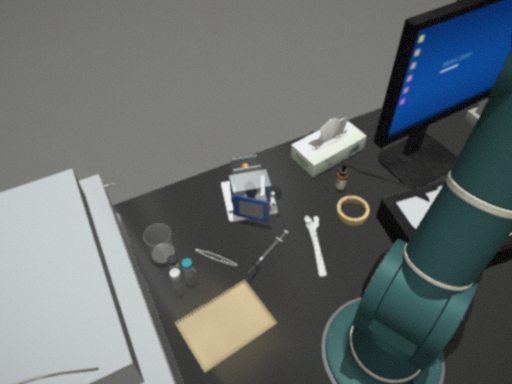

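View pics/top0.png

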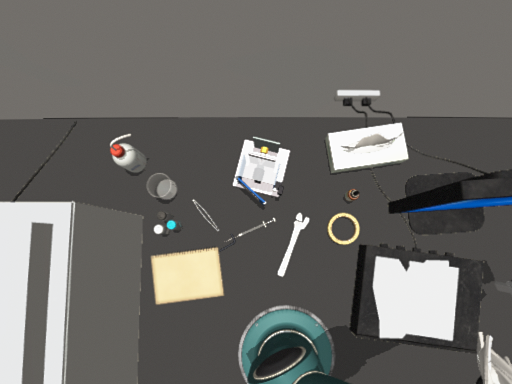

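The fixture is at about (262,168) in top and (250,190) in scene. Its blue door is partly open: top shows it from (238,178) to (266,203). I'll enlarge both views.

```bash
python3 - <<'E'
from h import *
t=np.load('top0.npz');s=np.load('scene0.npz')
a=cv2.resize(t['im'][125:215,220:300],None,fx=6.5,fy=6.5,interpolation=cv2.INTER_CUBIC)[:,:,::-1]
b=cv2.resize(s['im'][145:235,210:290],None,fx=6.5,fy=6.5,interpolation=cv2.INTER_CUBIC)[:,:,::-1]
c=np.hstack([a,b]); cv2.imwrite('pics/c.png',cv2.resize(c,(800,int(c.shape[0]*800/c.shape[1]))))
for n,z,(r0,r1,c0,c1) in(('top',t,(125,215,220,300)),('scene',s,(145,235,210,290))):
    im=z['im'];P=z['P'];hsv=cv2.cvtColor(im,cv2.COLOR_RGB2HSV)
    box=np.zeros(im.shape[:2],bool);box[r0:r1,c0:c1]=1
    bl=box&(hsv[...,0]>100)&(hsv[...,0]<130)&(hsv[...,1]>120)&(P[...,2]>.0)
    ye=box&(hsv[...,0]>15)&(hsv[...,0]<32)&(hsv[...,1]>120)
    for k,m in(('blue',bl),('brass',ye)):
        v,u=np.nonzero(m); 
        if len(v): print(n,k,len(v),'uv',u.mean(),v.mean(),'xyz',np.nanmean(P[m],0),'min',np.nanmin(P[m],0),'max',np.nanmax(P[m],0))
    base=box&(P[...,2]>.004)&(P[...,2]<.02)&(hsv[...,1]<60)&(hsv[...,2]>110)
    q=P[base][:,:2].astype(np.float32); print(n,'base',len(q),cv2.minAreaRect(q), cv2.boxPoints(cv2.minAreaRect(q)))
    hi=box&(P[...,2]>.10)&(P[...,2]<.15)
    q=P[hi]; print('hi',len(q),q.mean(0))
E
```

```text
top blue 84 uv 251.14285714285714 190.3095238095238 xyz [0.48661257 0.1044053  0.10150212] min [0.45403809 0.06721994 0.00063607] max [0.53156538 0.14238314 0.11406548]
top brass 40 uv 264.275 149.2 xyz [0.60700045 0.06648918 0.10729848] min [0.59620405 0.05438663 0.03637356] max [0.6260091  0.0759877  0.11839776]
top base 986 ((0.5440243482589722, 0.04388439655303955), (0.22756274044513702, 0.1909933090209961), 75.29962158203125) [[ 0.42278    -0.04193882]
 [ 0.60752136 -0.09040611]
 [ 0.66526866  0.1297076 ]
 [ 0.48052734  0.17817491]]
hi 1199 [0.5534627  0.08056854 0.11492866]
scene blue 189 uv 244.6031746031746 203.2804232804233 xyz [0.50248685 0.12053986 0.08058209] min [0.45375867 0.06806933 0.01748658] max [0.54596971 0.14340768 0.11269597]
scene brass 14 uv 244.64285714285714 164.64285714285714 xyz [0.60931707 0.06759153 0.11432853] min [0.60380301 0.06111838 0.11132298] max [0.61384076 0.07419944 0.11826721]
scene base 510 ((0.5447331666946411, 0.08356146514415741), (0.15080267190933228, 0.25883743166923523), 79.35555267333984) [[ 0.40361378  0.03336304]
 [ 0.65799725 -0.01444782]
 [ 0.6858525   0.13375989]
 [ 0.43146908  0.18157074]]
hi 1210 [0.55691526 0.07956137 0.11524639]
```

View pics/c.png

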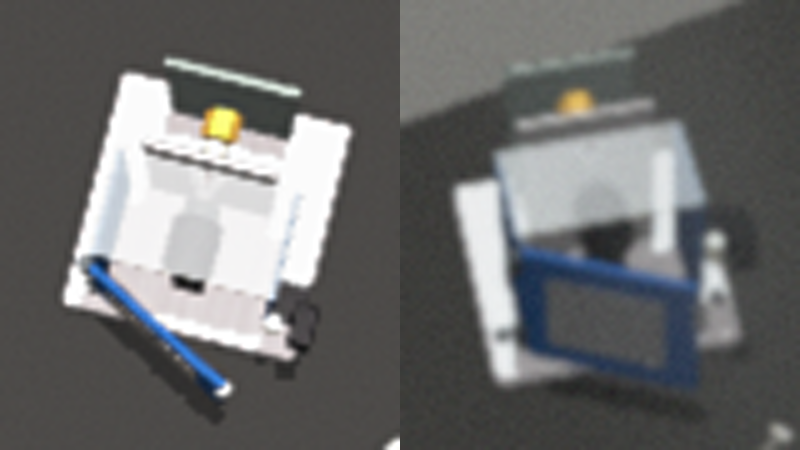

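Left half (top view, 5x): rear plate top edge runs (165,60)–(300,93), bracket top (145,147)–(278,180), brass head (222,124). The door runs from hinge (92,265) to free edge (225,390), with the black catch at (303,325). Yaw is about -14°; next I'll fit it precisely.

```bash
cat >> h.py <<'E'
def ray(name,uv,z):
    m=ctrl.camera_model(name); p=cv2.undistortPoints(np.array(uv,float).reshape(-1,1,2),np.array(m['K'],float),np.array(m['D'],float)).reshape(-1,2)
    d=np.c_[p[:,0],-p[:,1],-np.ones(len(p))]@rot(m['orientation']).T; o=np.array(m['position'])
    return o+d*((z-o[2])/d[:,2])[:,None]
E
python3 - <<'E'
from h import *
t=np.load('top0.npz');im=t['im'];P=t['P'];hsv=cv2.cvtColor(im,cv2.COLOR_RGB2HSV)
C=lambda l:[(220+x/5-.5+.1,125+y/5-.4) for x,y in l]
box=np.zeros(im.shape[:2],bool);box[125:215,220:300]=1
# clear guess frame
for nm,l,z in(('rear',[(165,61),(300,94)],.124),('brk',[(145,147),(278,180)],.132),('base',[(125,75),(350,125),(290,358),(65,303)],.012),('brass',[(222,124)],.1145),('hinge',[(92,265)],.11),('free',[(225,390)],.11),('catch',[(303,325)],.1),('doorpush',[(92+133*80/110,265+125*80/110)],.11)):
    q=ray('top',C(l),z);print(nm,q.round(4).tolist(), [round(float(np.degrees(np.arctan2(*(q[0]-q[1])[:2])*-1)),2)] if len(q)==2 else '')
# outline of white base+everything low: bright pixels -> minAreaRect on z=.012
w=box&(hsv[...,2]>150)&(hsv[...,1]<60)&(P[...,2]<.03)
v,u=np.nonzero(w);q=ray('top',np.c_[u,v],.012)[:,:2].astype(np.float32);print('base rect',cv2.minAreaRect(q[(q[:,0]>.42)]),len(q))
# blue top edge
b=box&(hsv[...,0]>100)&(hsv[...,0]<130)&(hsv[...,1]>120)&(P[...,2]>.095)
v,u=np.nonzero(b);k=v>176;q=ray('top',np.c_[u,v][k],.11)[:,:2];l=cv2.fitLine(q.astype(np.float32),cv2.DIST_HUBER,0,.01,.01).ravel();print('door line',l,np.degrees(np.arctan2(l[1],l[0])))
s=(q-l[2:])@l[:2];print('ends',l[2:]+s.min()*l[:2],l[2:]+s.max()*l[:2],np.ptp(s))
# rear/bracket by depth
for z0 in(.124,.132):
  pass
for n,nm in((.12,'hi'),):
  m=box&(P[...,2]>.118)&(P[...,2]<.14);v,u=np.nonzero(m);print([(int(a),int(c),round(float(P[c,a,2]),3)) for a,c in zip(u,v)][:60])
S=ctrl.state();print(S['time_s'])
for n in('beaker',):
  pass
E
```

```text
rear [[0.6397, 0.1002, 0.124], [0.62, 0.0224, 0.124]] [-14.18]
brk [[0.587, 0.1112, 0.132], [0.5678, 0.0355, 0.132]] [-14.25]
base [[0.6617, 0.1288, 0.012], [0.6288, -0.0147, 0.012], [0.4796, 0.0242, 0.012], [0.5143, 0.1656, 0.012]] 
brass [[0.6047, 0.0673, 0.1145]] 
hinge [[0.5225, 0.1423, 0.11]] 
free [[0.4501, 0.0655, 0.11]] 
catch [[0.489, 0.0202, 0.1]] 
doorpush [[0.4697, 0.0863, 0.11]] 
base rect ((0.5434961915016174, 0.04404272884130478), (0.22569742798805237, 0.1925184726715088), 75.8011474609375) 981
door line [0.6695028  0.74280953 0.48648223 0.10492443] 47.9713
ends [0.45349182 0.06832176] [0.52069368 0.14288183] 0.10037575787608677
[(253, 137, 0.122), (254, 137, 0.125), (255, 137, 0.124), (256, 137, 0.128), (257, 137, 0.123), (258, 137, 0.121), (254, 138, 0.122), (255, 138, 0.121), (256, 138, 0.127), (257, 138, 0.124), (258, 138, 0.127), (259, 138, 0.122), (260, 138, 0.127), (261, 138, 0.124), (262, 138, 0.124), (256, 139, 0.119), (258, 139, 0.124), (259, 139, 0.125), (260, 139, 0.124), (261, 139, 0.12), (262, 139, 0.121), (263, 139, 0.126), (264, 139, 0.123), (265, 139, 0.121), (266, 139, 0.124), (260, 140, 0.118), (261, 140, 0.12), (262, 140, 0.123), (263, 140, 0.123), (264, 140, 0.122), (265, 140, 0.121), (266, 140, 0.124), (268, 140, 0.122), (269, 140, 0.121), (270, 140, 0.123), (264, 141, 0.119), (265, 141, 0.123), (266, 141, 0.121), (267, 141, 0.121), (268, 141, 0.123), (269, 141, 0.124), (270, 141, 0.121), (271, 141, 0.124), (272, 141, 0.124), (273, 141, 0.124), (274, 141, 0.121), (269, 142, 0.119), (270, 142, 0.123), (271, 142, 0.121), (272, 142, 0.124), (273, 142, 0.125), (274, 142, 0.124), (275, 142, 0.126), (276, 142, 0.128), (277, 142, 0.124), (278, 142, 0.122), (272, 143, 0.118), (273, 143, 0.122), (274, 143, 0.126), (275, 143, 0.12)]
0.1
```

```bash
python3 - <<'E'
from h import *
t=np.load('top0.npz');s=np.load('scene0.npz')
def proj(n,p):
    m=ctrl.camera_model(n);c=(np.array(p)-m['position'])@rot(m['orientation']);x=np.array([[c[0],-c[1],-c[2]]])
    return cv2.projectPoints(x,np.zeros(3),np.zeros(3),np.array(m['K']),np.array(m['D']))[0].ravel()
print(proj('top',[.251,-.572,.205]),proj('scene',[.251,-.572,.205]),proj('top',[0,0,0]))
# coarse max height grid (both views), 6 cm cells
Q=np.vstack([t['P'].reshape(-1,3),s['P'].reshape(-1,3)]);Q=Q[np.isfinite(Q[:,0])]
xs=np.arange(.0,.78,.06);ys=np.arange(-.72,.31,.06)
print('     ',*['%4d'%(y*100) for y in ys])
for x in xs[::-1]:
    r=[]
    for y in ys:
        k=(Q[:,0]>=x)&(Q[:,0]<x+.06)&(Q[:,1]>=y)&(Q[:,1]<y+.06);r.append('%4d'%(Q[k,2].max()*1000) if k.sum()>2 else '   .')
    print('%5.2f'%x,*r)
E
```

```text
[513.47799706 276.53390473] [507.88018843 149.07845279] [285.97872645 354.30836595]
       -72  -65  -59  -53  -47  -41  -35  -29  -23  -17  -11   -5    0    6   12   18   24   30
 0.78    .    .    .    .    .    .  -63  -56    .    .    .    .    .    .    .    .    .    .
 0.72    6    5    6    5    7    4    8    6    7    5    5    5    4    8    5    4    6    6
 0.66    6    6    7    6    5   58  121   65   67   64    7    6    5   10   12    6    6    8
 0.60    6    6    6    6   36   63  127  136  126  104    6   15  127  128   17    6    5    5
 0.54    8   12   18  135   46   64   65   64   65   65    6   13  137  136  120    6    7    6
 0.48    6   14  165  164  234   18   10   10  100    6    6    8  120  119  119    8    5   98
 0.42  423  522  555  569  574  574  574  574   98   28    7   12  101  113    6    6   13   98
 0.36    7   17   18   21   18  524  574  574   29   31   13   15   11   14   11   11   10  100
 0.30    6    6    5   38  101  102  103  104  102   29    6   16    8    6   10   16   16   15
 0.24    6    7  103  331  111  105  105  105  103    7    7   14   16    7    8   16   16   16
 0.18    4    5  101  314  111  106  104  103  103    7    7    5   11    6    6   16   16   16
 0.12    6    6  101  104  113  105  104  105  103  723    8   16   15   10    6   16   15   15
 0.06    6    6   54  104  112  105  104  102  102    6  732  586  391  341    9    6    6    7
 0.00    6   58   80  104  103  102  100    7    6   15  664  592  451  367   17    6    4    6
```

```bash
python3 - <<'E'
from h import *
t=np.load('top0.npz');s=np.load('scene0.npz')
for z in(t,s):
    Q=z['P'].reshape(-1,3);Q=Q[np.isfinite(Q[:,0])]
    Q=Q[(Q[:,2]>.15)&(Q[:,1]<-.15)&(Q[:,0]>.26)&(Q[:,0]<.7)]
    r=np.hypot(Q[:,0],Q[:,1]);a=np.degrees(np.arctan2(Q[:,1],Q[:,0]))
    for lo in range(-75,-15,6):
        k=(a>=lo)&(a<lo+6)
        if k.any(): i=np.argmin(r[k]);print(lo,k.sum(),np.sort(r[k])[:5].round(3),Q[k][i].round(3), Q[k][:,2].min().round(3))
# small frame rows: tool x,y world
q=ctrl.state()['eef_rot'];print(rot(q).round(3))
E
```

```text
-57 9 [0.685 0.689 0.691 0.694 0.695] [ 0.431 -0.532  0.252] 0.211
-51 141 [0.599 0.599 0.6   0.6   0.6  ] [ 0.423 -0.424  0.281] 0.152
-45 282 [0.538 0.538 0.538 0.539 0.539] [ 0.418 -0.339  0.549] 0.16
-39 1233 [0.493 0.493 0.493 0.493 0.493] [ 0.413 -0.269  0.377] 0.204
-33 1523 [0.483 0.483 0.483 0.483 0.483] [ 0.413 -0.251  0.229] 0.209
-63 80 [0.812 0.813 0.814 0.815 0.815] [ 0.442 -0.681  0.355] 0.207
-57 2650 [0.687 0.688 0.688 0.688 0.688] [ 0.432 -0.534  0.533] 0.203
-51 2961 [0.6   0.6   0.601 0.601 0.602] [ 0.424 -0.424  0.282] 0.204
-45 2783 [0.539 0.539 0.539 0.539 0.539] [ 0.418 -0.34   0.378] 0.204
-39 2511 [0.493 0.494 0.494 0.494 0.494] [ 0.412 -0.27   0.245] 0.203
-33 1892 [0.482 0.482 0.483 0.483 0.483] [ 0.412 -0.25   0.245] 0.207
[[ 0.916  0.402 -0.001]
 [ 0.402 -0.916  0.001]
 [-0.    -0.001 -1.   ]]
```

Call:
drive_tool:
  series:
    - [0, -0.03, 0, 0, 0, 0, 0]
    - [0, -0.035, 0, 0, 0, 0, 0]
    - [0, -0.035, 0, 0, 0, 0, 0]
    - [0, -0.035, 0, 0, 0, 0, 0]
    - [0, -0.035, 0, 0, 0, 0, 0]
    - [0, -0.035, 0, 0, 0, 7, 0]
    - [0, -0.03, 0, 0, 0, 7, 0]
    - [0, 0, 0, 0, 0, 7, 0]
    - [0, 0, 0, 0, 0, 7, 0]
    - [0, 0, 0, 0, 0, 7, 0]
  newtons: 20

```text
time_s: 0.93
eef_pos: [0.1601, -0.3554, 0.2056]
eef_rot: [0.0, 0.995, -0.101, 0.0]
force: [0.0, 0.1, -0.4]
grip_width: 0.0308
gripper_force: 0.0
```

Call:
drive_tool:
  series:
    - [0, 0, 0, 0, 0, 2.9, 0]
    - [0.0161, -0.0243, 0, 0, 0, 0, 0]
    - [0.0161, -0.0243, 0, 0, 0, 0, 0]
    - [0.0161, -0.0243, 0, 0, 0, 0, 0]
    - [0.0161, -0.0243, 0, 0, 0, 0, 0]
    - [0.0161, -0.0243, 0, 0, 0, 0, 0]
    - [0.0161, -0.0243, 0, 0, 0, 0, 0]
    - [0.0161, -0.0243, 0, 0, 0, 0, 0]
    - [0.0051, -0.03, 0, 0, 0, 0, 0]
    - [0.0051, -0.03, 0, 0, 0, 0, 0]

```text
time_s: 1.77
eef_pos: [0.3363, -0.1615, 0.2053]
eef_rot: [-0.0, 0.992, -0.124, -0.0]
force: [1.7, -0.9, -0.1]
grip_width: 0.0005
gripper_force: 0.0
```

Call:
drive_tool:
  series:
    - [0.005, -0.03, 0, 0, 0, 0, 0]
    - [0.005, -0.03, 0, 0, 0, 0, 0]
    - [0.005, -0.03, 0, 0, 0, 0, 0]
    - [0.005, -0.03, 0, 0, 0, 0, 0]
    - [0.003, -0.03, 0, 0, 0, 0, 0]
    - [0.003, -0.03, 0, 0, 0, 0, 0]
    - [0.003, -0.03, 0, 0, 0, 0, 0]
    - [0, 0, 0, 0, 0, 0, 0]

```text
time_s: 2.43
eef_pos: [0.4164, 0.0383, 0.2056]
eef_rot: [-0.001, 0.993, -0.121, 0.0]
force: [-0.5, 0.4, -1.3]
grip_width: 0.0004
gripper_force: 0.0
```

Call:
drive_tool:
  series:
    - [0.002, -0.026, 0, 0, 0, 0, 0]
    - [0, -0.026, 0, 0, 0, 0, 0]
    - [0, 0, 0.035, 0, 0, 0, 0]
    - [0, 0, 0.035, 0, 0, 0, 0]
    - [0, 0, 0.035, 0, 0, 0, 0]
    - [0, 0, 0.035, 0, 0, 0, 0]
    - [0, 0, 0, 0, 0, 0, 0]
    - [0, 0, 0, 0, 0, 0, 0]

```text
time_s: 3.1
eef_pos: [0.4291, 0.0837, 0.0651]
eef_rot: [0.0, 0.992, -0.123, -0.002]
force: [1.2, 1.8, 1.4]
grip_width: 0.0004
gripper_force: 0.0
```

```bash
python3 - <<'E'
from h import *
a,_,_=cloud('top');b,_,_=cloud('scene')
a=cv2.resize(a[125:215,220:300],None,fx=5,fy=5,interpolation=cv2.INTER_CUBIC)
b=cv2.resize(b[145:235,210:290],None,fx=5,fy=5,interpolation=cv2.INTER_CUBIC)
cv2.imwrite('pics/d.png',np.hstack([a,b])[...,::-1])
S=ctrl.state();print(S['eef_pos'],S['force'],S['joint_positions'])
E
```

```text
[0.43096801 0.08376601 0.0671942 ] [-0.03709985 -0.27100103  0.76292909] [ 0.3049308   0.36193767 -0.65009697  2.15954604  0.33336295  0.7156022
 -2.38686209]
```

View pics/d.png

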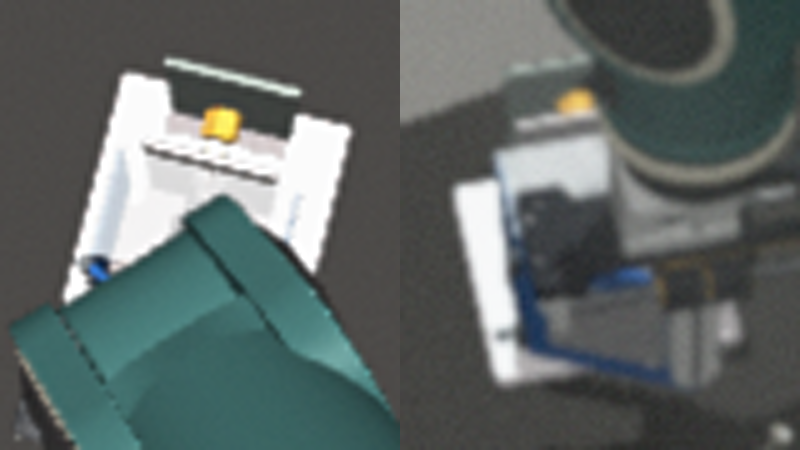

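The right half shows the closed fingers standing just in front of the door's free half at (690,340). Now I'll push along the fixture's +x.

Call:
drive_tool:
  series:
    - [0.01, 0, 0, 0, 0, 0, 0]
    - [0.01, 0, 0, 0, 0, 0, 0]
    - [0.008, 0, 0, 0, 0, 0, 0]
    - [0.008, 0, 0, 0, 0, 0, 0]
    - [0.006, 0, 0, 0, 0, 0, 0]
    - [0.004, 0, 0, 0, 0, 0, 0]
    - [0, 0, 0, 0, 0, 0, 0]

```text
time_s: 3.78
eef_pos: [0.4755, 0.0721, 0.0654]
eef_rot: [-0.0, 0.992, -0.124, 0.0]
force: [-0.4, -0.3, -1.0]
grip_width: 0.0002
gripper_force: 0.0
```

Call:
drive_tool:
  series:
    - [0.005, 0, 0, 0, 0, 0, 0]
    - [0.005, 0, 0, 0, 0, 0, 0]
    - [0.003, 0, 0, 0, 0, 0, 0]
    - [0, 0, 0, 0, 0, 0, 0]

```text
time_s: 4.12
eef_pos: [0.4875, 0.0689, 0.0653]
eef_rot: [0.0, 0.992, -0.124, -0.0]
force: [0.8, 0.1, 0.5]
grip_width: 0.0008
gripper_force: 0.0
```

Call:
drive_tool:
  series:
    - [0.003, 0, 0, 0, 0, 0, 0]
    - [0.002, 0, 0, 0, 0, 0, 0]
    - [0, 0, 0, 0, 0, 0, 0]

```text
time_s: 4.37
eef_pos: [0.4918, 0.0679, 0.0653]
eef_rot: [0.0, 0.992, -0.123, -0.001]
force: [-6.2, -0.8, 1.7]
grip_width: 0.0006
gripper_force: 2.6
```

Call:
drive_tool:
  series:
    - [0.002, 0, 0, 0, 0, 0, 0]
    - [0.002, 0, 0, 0, 0, 0, 0]
    - [0, 0, 0, 0, 0, 0, 0]

```text
time_s: 4.62
eef_pos: [0.492, 0.0676, 0.0649]
eef_rot: [0.001, 0.992, -0.123, -0.004]
force: [-35.0, 2.2, 25.6]
grip_width: 0.0002
gripper_force: 16.8
```

Call:
drive_tool:
  series:
    - [0.002, 0, 0, 0, 0, 0, 0]
    - [0.001, 0, 0, 0, 0, 0, 0]
    - [0, 0, 0, 0, 0, 0, 0]

```text
time_s: 4.87
eef_pos: [0.4922, 0.0674, 0.0646]
eef_rot: [0.002, 0.992, -0.122, -0.006]
force: [-54.0, 6.8, 42.0]
grip_width: 0.0003
gripper_force: 27.1
```

Hard stop at x_f ≈ -86 mm, which matches the expected shut position. Backing off and lifting to check.

Call:
drive_tool:
  series:
    - [-0.006, 0, 0, 0, 0, 0, 0]
    - [-0.01, 0, 0, 0, 0, 0, 0]
    - [-0.02, 0, 0, 0, 0, 0, 0]
    - [-0.02, 0, -0.02, 0, 0, 0, 0]
    - [0, 0, -0.04, 0, 0, 0, 0]
    - [0, 0, -0.04, 0, 0, 0, 0]
    - [0, 0.035, -0.04, 0, 0, 0, 60]
    - [0, 0.035, 0, 0, 0, 0, 60]
    - [0, 0.035, 0, 0, 0, 0, 60]
    - [0, 0.035, 0, 0, 0, 0, 60]

```text
time_s: 5.7
eef_pos: [0.412, -0.05, 0.1976]
eef_rot: [0.0, 0.992, -0.123, 0.001]
force: [1.1, -0.0, -0.1]
grip_width: 0.0238
gripper_force: 0.0
```

```bash
python3 - <<'E'
from h import *
a,_,_=cloud('top');b,_,_=cloud('scene')
a=cv2.resize(a[125:215,220:300],None,fx=5,fy=5,interpolation=cv2.INTER_CUBIC)
b=cv2.resize(b[145:235,210:290],None,fx=5,fy=5,interpolation=cv2.INTER_CUBIC)
cv2.imwrite('pics/e.png',np.hstack([a,b])[...,::-1])
S=ctrl.state();print(S['time_s'],S['eef_pos'],S['eef_rot'],S['force'],S['joint_positions'])
E
```

```text
5.8 [ 0.41117868 -0.05301418  0.19699561] [ 7.71572421e-04  9.91951623e-01 -1.26614252e-01  4.62736001e-04] [ 1.04528476  1.42807252 -0.56178887] [ 0.66379178  0.07098912 -0.63009952  2.09611091  0.05202271  0.98793315
 -1.818433  ]
```

View pics/e.png

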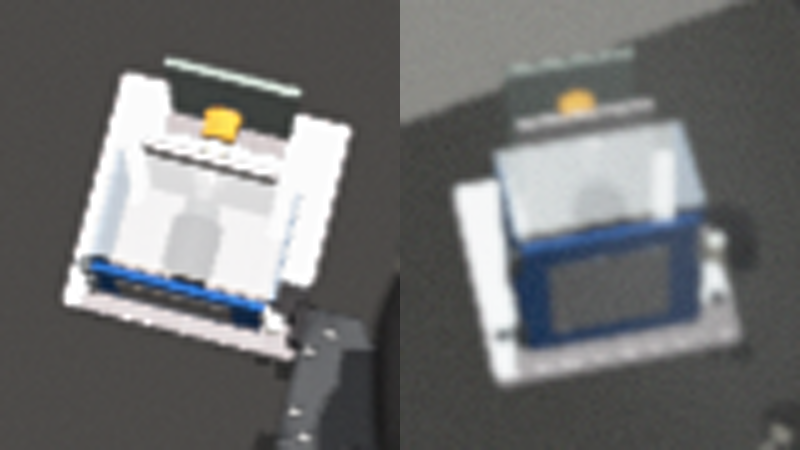

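Door now lies flat along the guard's front in both views ((90,262)–(275,300) left; squarely closed right), and stays there. Moving above the gap.

Call:
drive_tool:
  series:
    - [0.0263, -0.0273, 0, 0, 0, 0, 60]
    - [0.0263, -0.0273, 0, 0, 0, 0, 60]
    - [0.0263, -0.0273, 0, 0, 0, 0, 60]
    - [0.0263, -0.0273, 0, 0, 0, 0, 60]
    - [0.0263, -0.0273, 0, 0, 0, 0, 60]
    - [0.0263, -0.0273, 0, 0, 0, 0, 60]
    - [0, 0, 0, 0, 0, 0, 60]
    - [0, 0, 0, 0, 0, 0, 60]

```text
time_s: 6.47
eef_pos: [0.6059, 0.0738, 0.1959]
eef_rot: [-0.001, 0.992, -0.122, -0.001]
force: [-1.0, 0.1, 0.6]
grip_width: 0.0565
gripper_force: 0.0
```

```bash
python3 - <<'E'
from h import *
b,_,_=cloud('scene');a,_,_=cloud('top')
a=cv2.resize(a[125:215,220:300],None,fx=5,fy=5,interpolation=cv2.INTER_CUBIC)
b=cv2.resize(b[125:215,210:290],None,fx=5,fy=5,interpolation=cv2.INTER_CUBIC)
cv2.imwrite('pics/f.png',np.hstack([a,b])[...,::-1])
S=ctrl.state();p=S['eef_pos'];print(S['time_s'],p,S['eef_rot'],S['force'],S['joint_positions'],S['grip_width'])
Rm=rot(S['eef_rot']);print('tool delta',Rm.T@(np.array([.604,.0673,.086])-p), 'yaw',np.degrees(np.arctan2(Rm[1,0],Rm[0,0])))
E
```

```text
6.5667 [0.60487627 0.0716595  0.19658986] [ 1.10847341e-05  9.92357370e-01 -1.23397025e-01 -1.56961077e-04] [-0.35217363 -1.13327228 -0.08598128] [ 0.31787786  0.4725735  -0.65285953  1.64702806  0.31082544  1.12843026
 -2.23488693] 0.05630286342932505
tool delta [0.00025224 0.00443462 0.11059006] yaw -14.176391524146064
```

View pics/f.png

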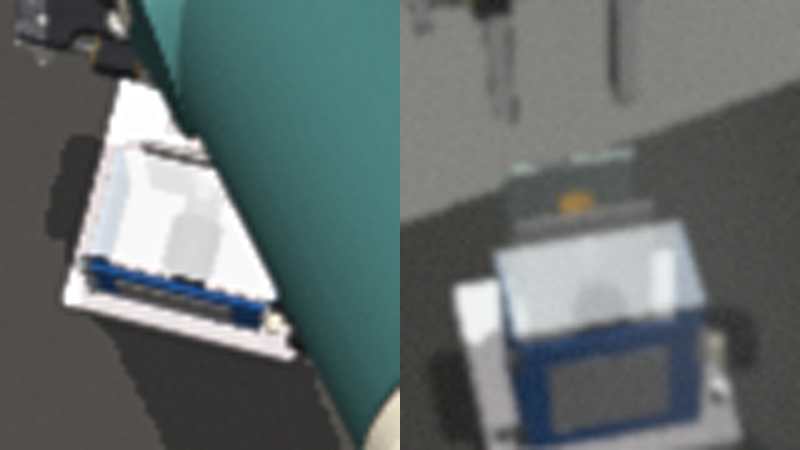

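The two fingers, at (505,110) and (620,95) in the right half, straddle the brass head at (575,205). After a 4 mm sideways correction I can descend.

Call:
drive_tool:
  series:
    - [0, 0.0044, 0.01, 0, 0, 0, 60]
    - [0, 0, 0.02, 0, 0, 0, 60]
    - [0, 0, 0.02, 0, 0, 0, 60]
    - [0, 0, 0.015, 0, 0, 0, 60]
    - [0, 0, 0.01, 0, 0, 0, 60]
    - [0, 0, 0, 0, 0, 0, 60]

```text
time_s: 7.07
eef_pos: [0.6028, 0.0661, 0.1199]
eef_rot: [0.0, 0.992, -0.124, -0.001]
force: [-0.6, -0.0, 0.3]
grip_width: 0.0563
gripper_force: 0.0
```

Call:
drive_tool:
  series:
    - [0, 0, 0.012, 0, 0, 0, 60]
    - [0, 0, 0.012, 0, 0, 0, 60]
    - [0, 0, 0.011, 0, 0, 0, 60]
    - [0, 0, 0, 0, 0, 0, 60]
    - [0, 0, 0, 0, 0, 0, 60]

```text
time_s: 7.48
eef_pos: [0.6039, 0.0674, 0.0862]
eef_rot: [-0.0, 0.992, -0.123, -0.001]
force: [0.1, -0.6, 0.3]
grip_width: 0.0565
gripper_force: 0.0
```

Call:
drive_tool:
  series:
    - [0, 0, 0, 0, 0, 0, 30]
    - [0, 0, 0, 0, 0, 0, 10]
    - [0, 0, 0, 0, 0, 0, 5]
    - [0, 0, 0, 0, 0, 0, 5]
    - [0, 0, 0, 0, 0, 0, 5]
    - [0, 0, 0, 0, 0, 0, 5]
  newtons: 10

```text
time_s: 7.98
eef_pos: [0.6044, 0.0678, 0.087]
eef_rot: [-0.0, 0.992, -0.123, 0.0]
force: [5.5, 18.1, -3.7]
grip_width: 0.0203
gripper_force: 10.0
```

Width 20 mm means it's gripping the head, but an 18 N side load shows I'm off centre. I'll relieve it and then grip firmly.

Call:
drive_tool:
  series:
    - [0, -0.001, 0, 0, 0, 0, 5]
    - [0, 0, 0, 0, 0, 0, 5]
    - [0, 0, 0, 0, 0, 0, 5]

```text
time_s: 8.23
eef_pos: [0.6046, 0.0683, 0.0869]
eef_rot: [-0.0, 0.992, -0.124, 0.0]
force: [-0.2, 0.5, 3.0]
grip_width: 0.0194
gripper_force: 10.0
```

Call:
drive_tool:
  series:
    - [0, 0, 0, 0, 0, 0, 0]
    - [0, 0, 0, 0, 0, 0, 0]
    - [0, 0, 0, 0, 0, 0, 0]
    - [0, 0, 0, 0, 0, 0, 0]
    - [0, 0, 0, 0, 0, 0, 0]
    - [0, 0, 0, 0, 0, 0, 0]
    - [0, 0, 0, 0, 0, 0, 0]
    - [0, 0, 0, 0, 0, 0, 0]
    - [0, 0, 0, 0, 0, 0, 0]
    - [0, 0, 0, 0, 0, 0, 0]
  newtons: 45

```text
time_s: 9.07
eef_pos: [0.6045, 0.0683, 0.0869]
eef_rot: [-0.0, 0.992, -0.124, 0.0]
force: [-1.0, 0.2, 5.5]
grip_width: 0.0183
gripper_force: 45.0
```

Call:
drive_tool:
  series:
    - [0, 0, 0, 0, 0, 0, 0]
    - [0, 0, 0, 0, 0, 0, 0]
    - [0, 0, 0, 0, 0, 0, 0]
    - [0, 0, 0, 0, 0, 0, 0]
    - [0, 0, 0, 0, 0, 0, 0]
    - [0, 0, 0, 0, 0, 0, 0]
    - [0, 0, 0, 0, 0, 0, 0]
    - [0, 0, 0, 0, 0, 0, 0]
    - [0, 0, 0, 0, 0, 0, 0]
    - [0, 0, 0, 0, 0, 0, 0]

```text
time_s: 9.9
eef_pos: [0.6046, 0.0683, 0.0869]
eef_rot: [-0.0, 0.992, -0.124, 0.0]
force: [-0.7, 0.7, 5.5]
grip_width: 0.0187
gripper_force: 45.0
```

```bash
python3 - <<'E'
from h import *
b,_,_=cloud('scene');a,_,_=cloud('top')
b=cv2.resize(b[125:235,205:295],None,fx=4,fy=4,interpolation=cv2.INTER_CUBIC)
a=cv2.resize(a[115:225,215:305],None,fx=4,fy=4,interpolation=cv2.INTER_CUBIC)
cv2.imwrite('pics/g.png',np.hstack([a,b])[...,::-1])
S=ctrl.state();print(S['time_s'],S['eef_pos'],S['force'],S['wrist_torque'],S['grip_width'],S['gripper_force'])
E
```

```text
10.0 [0.60455738 0.06831116 0.08693472] [-1.05345477  1.58630043  5.36687973] [ 0.1250058   0.18396699 -0.03259239] 0.018534539629846795 45.0015702622477
```

View pics/g.png

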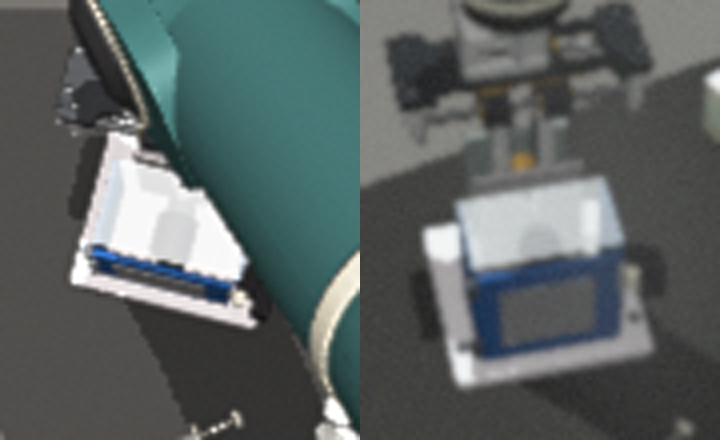

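The fingers hold the brass head, at (520,160) in the right half, between them. The width is steady at about 18.6 mm, so they are on the flats, and the door is still shut.

```bash
python3 -c "
from cell import ctrl
print(ctrl.hand_in())"
```

```text
the job is handed in; nothing more can be done
None
```

The guard door is shut and stays shut, the bolt head is pinched on its flats at 45 N, and I handed the job in at about 10 s; the one rough moment was about 69 N at the wrist when the fingers pressed the door against its stop, under the 120 N wrist limit.

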